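# Select the green-marked feed on the run-out tester's H-gate

### The arm

A 7-joint arm with a two-finger parallel gripper is mounted at the origin on the work surface. World frame = base frame: x ahead of the robot, y to its left, z up, the work surface at z = 0. Lengths are in m, angles in rad, forces in N, time in s.
With the tool pointing down it reaches from about 0.4 to 0.85 m from the base axis. Payload 10.4 kg.
Tool frame: the origin (TCP) lies at the very end of the fingers, on their centre line; the grasp point (between the pads) lies 19 mm behind it; y points along the fingers, x is the direction in which the jaws open and shut, and the axes are right-handed (so a half turn about y gives the same grasp; the last joint's range is limited). The gripper opens to 87 mm and grips with 3 to 60 N. Pads are 19 mm wide; open, the fingers measure 117 mm over their backs; the gripper's body (75 mm by 190 mm) begins 51 mm behind the grasp point.
Start: joints at [-0.023, 0.332, -0.065, 1.46, 0.022, 1.35, -0.088], TCP at [0.625, 0, 0.223] pointing down, gripper open.
Joint ranges: [-2.6, 2.6], [-0.5, 2.12], [-1.47, 1.34], [0.16, 2.42], [-1.27, 4.41], [0.06, 2.06], [-2.6, 2.6]. Speed limits (rad/s): [2.22, 2.22, 2.79, 2.79, 3.14, 3.14, 3.14].

### API

Orientations are given as a unit quaternion [x, y, z, w].
In Python, from bench import readout, vision, r gives the robot as it stands.
- The arm moves only by the tool arm_command, never from a script. Its argument "targets" is a list that holds one entry, the list of rows, each a list of 6 numbers: the shift along the tool's x, y, z in m, then the turn, a rotation vector about the tool's x, y, z in degrees. A call has 1 to 12 rows; each row shifts and turns the commanded pose from where the row before left it, along the tool's axes as they then stand; what a row does not reach is not made up. A row lasts 1/12 s, in which the tool goes at most 41.7 mm and 7.16 degrees, less where a joint would pass 70% of its speed; a pose out of reach is approached as far as the arm can. A call is refused whole if a number of a shift passes 0.0417 or a number of a turn 7.16, either way. A call with a gripper value outside its range is refused whole. "hand" is the opening, from 0 (shut) to 1 (fully open), set as the call begins (left out, the last holds). The fingers move at their own pace and stop on an object; "grip_force" is the grip in N (left out, the last holds). Time passes only in rows, so rows that do not move let the fingers close. It gives the time, the measured TCP pose, the force and the opening at its end, in the units of the state.
- readout.read_state(): the state, without advancing time (a new reading comes with each control period).
- vision.camera(name): name is "scene" or "side" or "wrist"; returns a dict with "pixels" (400x640x3 uint8, blue, green, red), "fovy" (degrees; the focal length in pixels is half the picture's height over the tangent of half this angle, whatever the lens; pixels are square), "cx", "cy" (the principal point, pixels), "R" (3x3) and "t" (3): a world point X has camera coordinates R X + t; the wrist camera has in their place "mount" (4x4, takes a point from camera to tool coordinates, whose origin is the TCP and whose axes are the tool frame's). Camera axes: x right, y down, z forward; pixel columns grow to the right and rows downward; lengths in m; the calibration is good to about 2 mm. The wrist camera is an equidistant fisheye: a pixel r from the principal point sees the ray r / f radians off the axis. A picture is of the moment at which its call begins: read the wrist's pose just before it. There is no depth.
- r.close_job(): hands the job in, once; it reports no verdict.
The state is a dict: "time": time; "joint_positions": joint angles; "joint_vel": joint speeds; "joint_torque": joint torques, N m; "ee_pos": TCP position; "eef_rot": TCP orientation; "ft_force": force on the tool from outside, world axes, zero at the start; "torque": the same for the moment, N m; "width": finger opening in m.
Only numpy, scipy, OpenCV 4.12 (cv2) and the standard library are available. Lean on these libraries where they do the work, as an engineer would, in place of code of your own. Each camera call takes 0.05 s, during which the arm holds its last target.

### The job

Using only the fingertips, gently push the feed lever of the run-out tester's drive box out of the unmarked slot, through the H-shaped gate and fully home to the end of the slot marked by the green disc, without engaging the yellow or blue slot on the way. Do not grip or force the lever, let go of it at the end, and leave all the gauges, rings and other things where they stand.

Things in the scene. Friction and masses are not known exactly. Their poses are not given: they have to be found in the camera images.
- drive: grey drive box, fixed, 180 x 150 mm, 90 mm high, blue motor on its +x side, chuck on its -y side; origin on the table under its centre, axes as gate_centre. Its steel top plate carries the H-shaped gate. The lever's pivot lies on the gate's centre line 20 mm above the table.
- gate_centre (a point): middle of the H, on the plate's top face; x runs along the slots (roughly away from the robot), z up. Slots at y = +20 and -20 mm reach 35 mm either way along x; a neutral channel along y (x -9 to +9 mm) joins them. Two round-ended tongues, 22 mm wide, between the slots stop the lever. It starts at the (-x,+y) end, the only one of the four without a disc.
- lever_knob (a point): centre of the lever's black ball knob, 34 mm diameter, on a 10 mm steel stem, 150 mm from the pivot: 170 mm above the table when upright, about 155 mm at a slot end. From upright it travels about 51 mm along +-x and 43 mm along +-y of the gate. The lever stays where it is left; about 2 N at the knob moves it.
- lever_gate (a point): point on the lever's axis 67 mm from the pivot, at the gate plate: shows in which slot the stem stands. At the end of a slot it is about 29 mm (horizontally) from the centre of that slot's disc.
- feed_fore (a joint): lever tilt along the gate's x, rad: 0 neutral, +0.36 at the end of a +x slot, -0.36 at the end of a -x slot. It crosses freely between the slots when within about 0.05 of 0.
- feed_cross (a joint): lever tilt along the gate's y, rad: +0.29 in line with the +y slots, -0.29 in line with the -y slots (limits). A slot can be entered beyond 0.24. In the gate's frame the knob is at the pivot plus 150 mm times (sin fore, cos fore sin cross, cos fore cos cross).
- green_disc: green enamel disc, 18 mm diameter, 2 mm thick, lying on the plate just beyond the end of the wanted slot, 52 mm along x and 20 mm along y from the gate's centre; origin at its underside's centre. It is at either the (+x,-y) or the (-x,-y) end.
- yellow_disc: yellow disc, same size, marks the other -y slot end
- blue_disc: blue disc, same size, marks the (+x,+y) slot end
- mandrel_mid (a point): bystander: half-way up the loose blue steel mandrel, 24 mm diameter, 150 mm long, upright in the black cast iron stand (100 x 180 x 55 mm), its top 165 mm above the table
- plug_mid (a point): bystander: half-way up the loose nickel plug gauge, 24 mm diameter, 120 mm long, upright in the same stand, its top 135 mm above the table
- ring_mid (a point): bystander: centre of the loose black rubber seal ring, 64 mm diameter, 10 mm high
- depth_mid (a point): bystander: centre of the cross bar of the loose brass thread depth gauge, bar 16 x 70 x 12 mm, 120 mm blade along its x, lying flat
- setting_mid (a point): bystander: centre of the loose steel setting ring, 68 mm diameter, 22 mm high

How it is judged:
By the outcome, as a careful person would: the job done as asked, in the order asked, and still so for the second after the job is handed in, with the robot touching nothing.
It also fails if it takes over 48 s, if anything falls off the work surface, if the arm or the gripper's body presses on something with over 40 N, if the wrist force passes 120 N, or if a joint passes its speed limit or range.

## Working session

There is one attempt and no reset: what is moved stays moved. The work goes in short steps, Python scripts to look and compute and a tool call to move; the robot and the scene stay as the last step left them, time stands still between calls to the robot, and variables do not carry over. Pictures are saved under pics/ and viewed, and the job is handed in when it is done.

Besides the shell and the picture viewer there is one more tool, called after ">>>" as name([rows], argument=value, ...), one row to a line, values as JSON. arm_command: Moves the arm, as the interface text tells. Its arguments: {"type":"object","properties":{"targets":{"type":"array","items":{"type":"array","items":{"type":"array","items":{"type":"number"}}}},"hand":{"type":"number"},"grip_force":{"type":"number"}},"required":["targets"]}

```bash
mkdir -p pics; ls; python3 - <<'E'
from bench import readout, vision, r
import cv2,numpy as np
s=readout.read_state(); print(s)
for n in ["scene","side","wrist"]:
    c=vision.camera(n); cv2.imwrite(f"pics/{n}0.png",c["pixels"]); print(n,{k:v for k,v in c.items() if k!="pixels"})
E
```

```text
pics
{'time': 0.0, 'joint_positions': array([-0.02259273,  0.33286053, -0.06467392,  1.46095631,  0.02161277,
        1.34990858, -0.08850191]), 'joint_vel': array([-0.00054511, -0.00061079,  0.00038559, -0.00027421, -0.00151754,
        0.00037206, -0.00120378]), 'joint_torque': array([-1.20520472e-04, -6.23245955e+01,  2.44190963e-02, -3.89891267e+01,
       -6.13984605e-02,  3.97891912e-02,  1.87085252e-04]), 'ee_pos': array([ 6.24603002e-01, -3.13590482e-05,  2.21753816e-01]), 'eef_rot': array([ 7.07138050e-01, -5.10548161e-04, -5.03671714e-04, -7.07075147e-01]), 'ft_force': array([1.05300153, 0.53137365, 0.55493576]), 'torque': array([ 0.00733882, -0.01267681, -0.01987261]), 'width': 0.08679328321009695}
scene {'fovy': 42.57466254194691, 'cx': 323.0173123278356, 'cy': 201.08077606408773, 'R': array([[ 0.19945695,  0.97988998, -0.00570486],
       [ 0.60024209, -0.12677712, -0.7897069 ],
       [-0.77454913,  0.15408823, -0.61345779]]), 't': array([-0.12851279, -0.18009816,  1.79221645])}
side {'fovy': 48.63629772237097, 'cx': 312.3283067695436, 'cy': 199.13646454489972, 'R': array([[-0.73247498, -0.68071918,  0.0100893 ],
       [-0.38837001,  0.40563451, -0.82742334],
       [ 0.55915037, -0.60998528, -0.56148805]]), 't': array([0.36642905, 0.29383031, 1.11012317])}
wrist {'fovy': 65.70646984690485, 'cx': 320.1661075076572, 'cy': 199.77789896028406, 'mount': array([[ 9.99999709e-01, -1.18966336e-04,  7.53987616e-04,
        -5.66641231e-04],
       [-7.59299980e-04, -2.56219308e-01,  9.66618379e-01,
        -1.63473315e-01],
       [ 7.81911385e-05, -9.66618669e-01, -2.56219324e-01,
         6.90313908e-02],
       [ 0.00000000e+00,  0.00000000e+00,  0.00000000e+00,
         1.00000000e+00]])}
```

View pics/scene0.png

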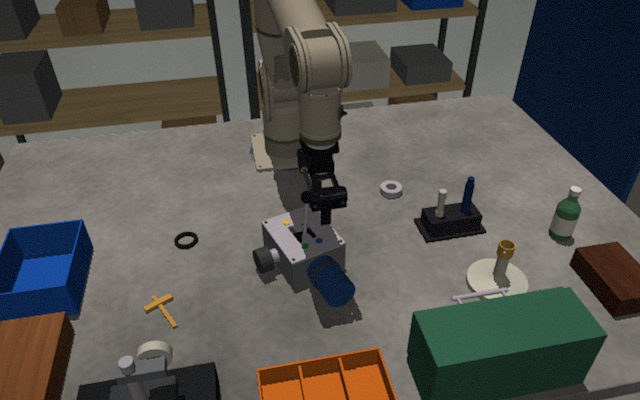

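View pics/side0.png

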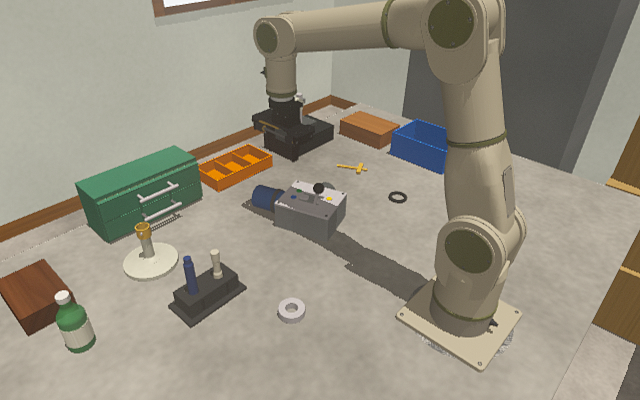

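View pics/wrist0.png

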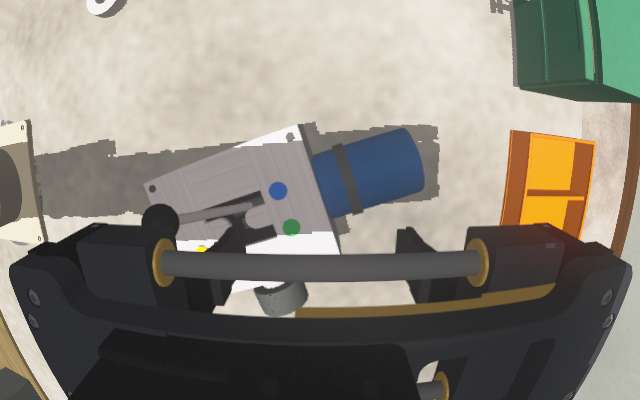

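The wrist view (image right is world +x, image up is +y) shows green at (290,227), blue at (278,190), yellow at (202,248) and the knob at (160,220). So green is at the (+x,-y) end. Next I'll measure positions.

```bash
cat > h.py <<'E'
from bench import readout, vision, r
import cv2,numpy as np
from scipy.spatial.transform import Rotation as Ro
def shot(n,fn=None):
    s=readout.read_state(); c=vision.camera(n); c["s"]=s; c["n"]=n
    if fn: cv2.imwrite("pics/"+fn,c["pixels"])
    return c
def ray(c,u,v):
    f=200/np.tan(np.radians(c["fovy"]/2)); x=u-c["cx"]; y=v-c["cy"]
    if c["n"]=="wrist":
        rr=np.hypot(x,y); th=rr/f
        d=np.array([x/rr*np.sin(th),y/rr*np.sin(th),np.cos(th)])
        R=Ro.from_quat(c["s"]["eef_rot"]).as_matrix(); M=c["mount"]
        return R@M[:3,3]+c["s"]["ee_pos"], R@M[:3,:3]@d
    d=np.array([x/f,y/f,1]); d/=np.linalg.norm(d)
    return -c["R"].T@c["t"], c["R"].T@d
def plane(c,u,v,z):
    o,d=ray(c,u,v); return o+d*(z-o[2])/d[2]
def tri(rs):
    A=np.zeros((3,3));b=np.zeros(3)
    for o,d in rs:
        P=np.eye(3)-np.outer(d,d);A+=P;b+=P@o
    p=np.linalg.solve(A,b); return p,[np.linalg.norm((np.eye(3)-np.outer(d,d))@(p-o)) for o,d in rs]
H={"green":(45,85),"blue":(105,125),"yellow":(22,34)}
def blobs(c,col,roi,smin=120,vmin=60):
    x0,y0,x1,y1=roi; h=cv2.cvtColor(c["pixels"],cv2.COLOR_BGR2HSV)[y0:y1,x0:x1]
    lo,hi=H[col]; m=cv2.inRange(h,(lo,smin,vmin),(hi,255,255))
    n,_,st,ce=cv2.connectedComponentsWithStats(m)
    return [(int(st[i,4]),round(ce[i,0]+x0,1),round(ce[i,1]+y0,1)) for i in range(1,n) if st[i,4]>4]
E
python3 - <<'E'
from h import *
for n,roi in [("wrist",(140,160,310,255)),("side",(270,175,350,215)),("scene",(260,210,345,255))]:
    c=shot(n)
    x0,y0,x1,y1=roi
    cv2.imwrite(f"pics/z_{n}.png",cv2.resize(c["pixels"][y0:y1,x0:x1],None,fx=(k:=6 if n!="wrist" else 4),fy=k,interpolation=cv2.INTER_CUBIC))
    for col in H:
        for b in blobs(c,col,roi): print(n,col,b,plane(c,b[1],b[2],.092).round(4))
E
```

```text
wrist green (188, np.float64(291.0), np.float64(227.4)) [ 0.5948 -0.0376  0.092 ]
wrist blue (229, np.float64(277.3), np.float64(190.7)) [5.823e-01 5.000e-04 9.200e-02]
wrist yellow (51, np.float64(201.2), np.float64(248.8)) [ 0.4946 -0.064   0.092 ]
side green (6, np.float64(298.8), np.float64(190.3)) [ 0.5948 -0.0368  0.092 ]
side blue (10, np.float64(293.0), np.float64(196.5)) [0.583  0.0011 0.092 ]
side yellow (15, np.float64(328.7), np.float64(198.1)) [ 0.4964 -0.0694  0.092 ]
scene blue (25, np.float64(318.6), np.float64(240.1)) [0.584  0.0015 0.092 ]
scene yellow (18, np.float64(285.9), np.float64(222.1)) [ 0.498  -0.0685  0.092 ]
```

View pics/z_wrist.png

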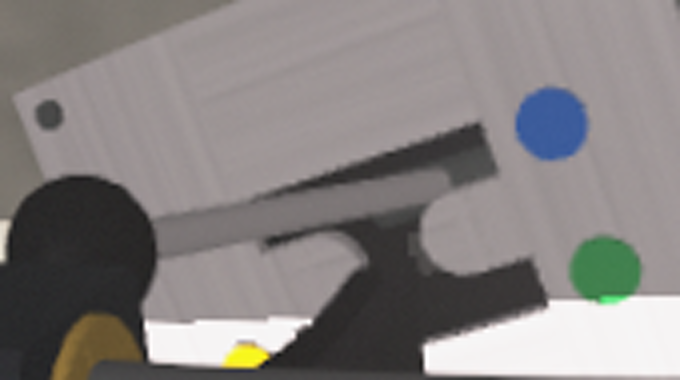

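View pics/z_side.png

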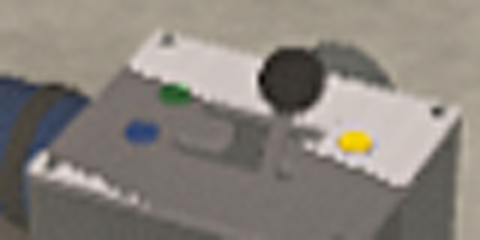

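View pics/z_scene.png

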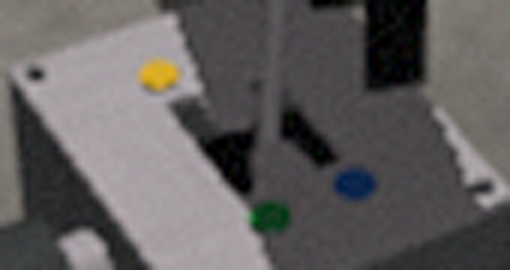

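```bash
cat >> h.py <<'E'
A=np.radians(17.9); ex=np.array([np.cos(A),np.sin(A),0]); ey=np.array([-np.sin(A),np.cos(A),0]); C=np.array([.540,-.034,.09]); PV=np.array([.540,-.034,.02])
G=np.array([ex,ey,[0,0,1]])
def knob(f,c): return PV+G.T@(0.15*np.array([np.sin(f),np.cos(f)*np.sin(c),np.cos(f)*np.cos(c)]))
E
python3 - <<'E'
from h import *
s=readout.read_state()
w=shot("wrist");sd=shot("side")
p,e=tri([ray(w,160.5,222),ray(sd,318.5,188.2)]); print("knob",p,e,"gate",G@(p-C))
for u,v in [(160.5,222)]: print(plane(w,u,v,.155))
g=np.array([.5948,-.0372,.09]);b=np.array([.583,.001,.09]);y=np.array([.4972,-.069,.09])
for q in(g,b,y): print(G@(q-C))
for f,c in [(-.36,.29),(0,.29),(0,-.29),(.36,-.29)]: print(f,c,knob(f,c).round(4))
print(s['time'])
E
```

```text
knob [ 0.48828859 -0.01096167  0.15913355] [np.float64(0.0003658134411297504), np.float64(0.00036581344112977414)] gate [-0.0421273   0.03781699  0.06913355]
[ 0.48606207 -0.01206651  0.155     ]
[ 0.05116383 -0.01988824  0.        ]
[0.05167604 0.02008947 0.        ]
[-0.05148572 -0.02015094  0.        ]
-0.36 0.29 [ 0.4774 -0.012   0.1545]
0 0.29 [0.5268 0.0068 0.1637]
0 -0.29 [ 0.5532 -0.0748  0.1637]
0.36 -0.29 [ 0.6026 -0.056   0.1545]
0.3
```

>>> arm_command([
  [[0,0,0,0,-5.97,0],[0,0,0,0,-5.97,0],[0,0,0,0,-5.97,0],[-0.023,0,0.0042,0,0,0],[-0.023,0,0.0042,0,0,0],[-0.023,0,0.0042,0,0,0],[-0.023,0,0.0042,0,0,0],[-0.023,0,0.0042,0,0,0],[-0.023,0,0.0042,0,0,0],[-0.023,0,0.0042,0,0,0],[-0.023,0,0.0042,0,0,0],[0,0,0,0,0,0]],
], hand=0)

```text
time: 1.4
ee_pos: [0.4367, -0.0254, 0.2228]
eef_rot: [0.699, 0.11, -0.11, -0.698]
ft_force: [0.9, -0.1, 0.0]
width: 0.0149
```

```bash
cat >> h.py <<'E'
def st():
    s=readout.read_state(); R=Ro.from_quat(s["eef_rot"]).as_matrix()
    print("t",round(s["time"],2),"gate",(G@(s["ee_pos"]-C)*1000).round(1)+np.array([0,0,90]),"F",(G@s["ft_force"]).round(1),"w",round(s["width"],4),"yaw",np.degrees(np.arctan2(R[1,0],R[0,0])).round(2),"down",R[:,1].round(3)); return s
E
python3 - <<'E'
from h import *
st()
c=shot("wrist","wrist1.png"); c=shot("side","side1.png"); cv2.imwrite("pics/side1z.png",cv2.resize(c["pixels"][60:240,240:380],None,fx=4,fy=3.3))
E
```

```text
t 1.4 gate [-95.6  40.  222.8] F [ 0.9 -0.4  0. ] w 0.0149 yaw 17.85 down [-0. -0. -1.]
```

View pics/wrist1.png

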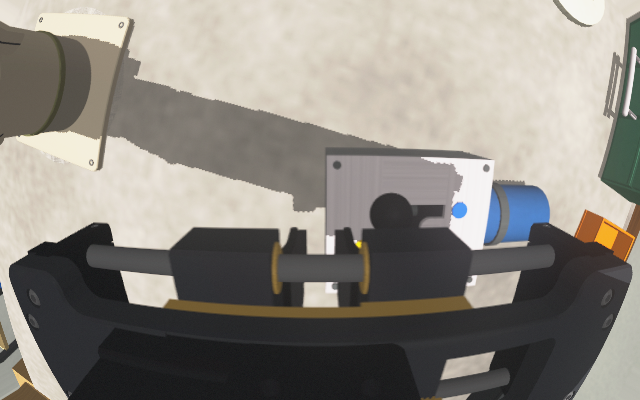

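View pics/side1z.png

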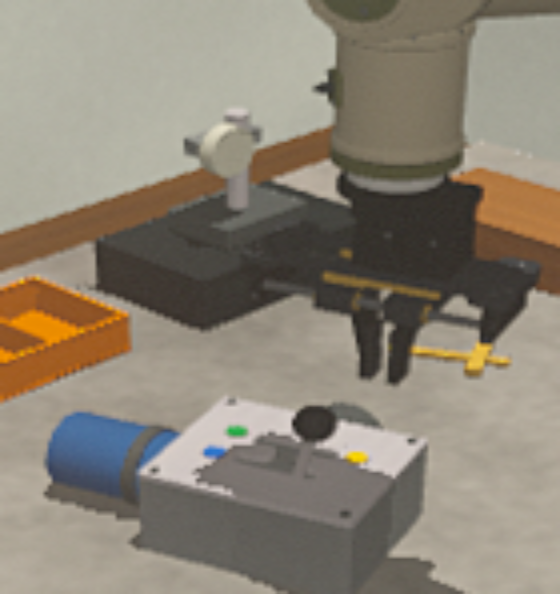

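The gripper's yaw lines up with the box. The knob is at wrist (392,212) and side (318.7,188.2).

```bash
python3 - <<'E'
from h import *
w=shot("wrist")
g=cv2.cvtColor(w["pixels"],cv2.COLOR_BGR2GRAY)[180:240,360:440]
m=(g<60).astype(np.uint8); n,l,s_,ce=cv2.connectedComponentsWithStats(m); print(s_,ce)
cv2.imwrite("pics/k.png",cv2.resize(w["pixels"][150:250,330:480],None,fx=5,fy=5))
sd=shot("side")
p,e=tri([ray(w,391.5,212),ray(sd,318.6,188.2)]); print("knob",p,e,"gate",G@(p-C)); st()
E
```

```text
[[   0    0   80   60 2439]
 [   0   13   80   47 2357]
 [  72   34    1    2    2]
 [  74   49    2    1    2]] [[44.93439934 19.07544075]
 [33.81926177 40.26644039]
 [72.         34.5       ]
 [74.5        49.        ]]
knob [ 0.49020729 -0.01011119  0.15948814] [np.float64(0.0026203195420855018), np.float64(0.0026203195420856193)] gate [-0.04004008  0.03803658  0.06948814]
t 1.6 gate [-91.9  39.8 222.8] F [ 0.9  0.1 -0.6] w 0.0026 yaw 17.92 down [ 0.001  0.    -1.   ]
```

View pics/k.png

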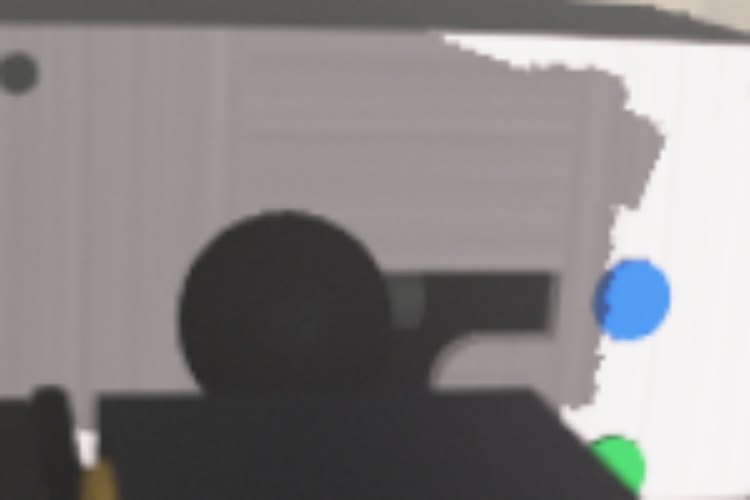

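>>> arm_command([
  [[0,0.02,0,0,0,0],[0,0.02,0,0,0,0],[0,0.02,0,0,0,0],[0,0.02,0,0,0,0],[0,0,0,0,0,0],[0,0,0,0,0,0]],
])

```text
time: 2.1
ee_pos: [0.4396, -0.0244, 0.1421]
eef_rot: [-0.698, -0.109, 0.111, 0.699]
ft_force: [-0.0, -0.1, 0.5]
width: 0.0003
```

```bash
python3 - <<'E'
from h import *
w=shot("wrist"); sd=shot("side"); sc=shot("scene")
for a in [(387.4,213.2)]:
  pass
cv2.imwrite("pics/w2.png",w["pixels"])
cv2.imwrite("pics/sd2.png",cv2.resize(sd["pixels"][120:240,260:380],None,fx=5,fy=5))
cv2.imwrite("pics/sc2.png",cv2.resize(sc["pixels"][150:260,250:360],None,fx=5,fy=5)); st()
E
```

```text
t 2.25 gate [-91.6  39.6 143.8] F [-0.4  0.1  0.5] w 0.0005 yaw 17.92 down [ 0.002  0.    -1.   ]
```

View pics/w2.png

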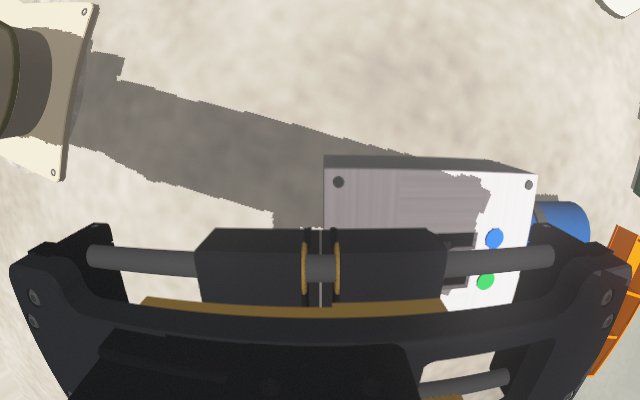

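View pics/sd2.png

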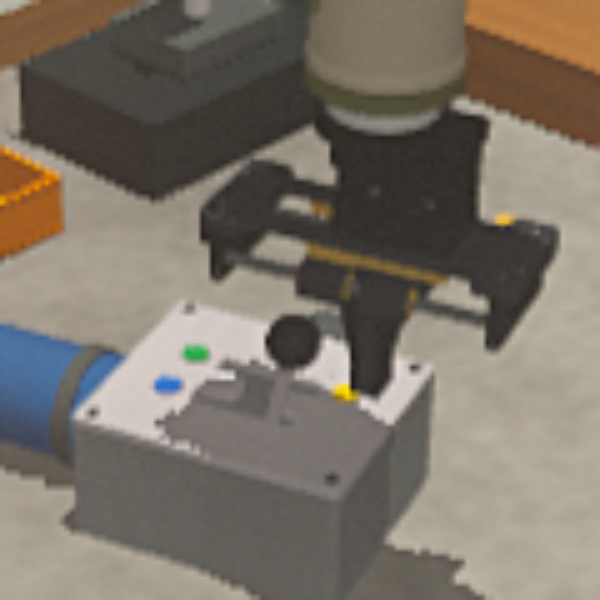

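View pics/sc2.png

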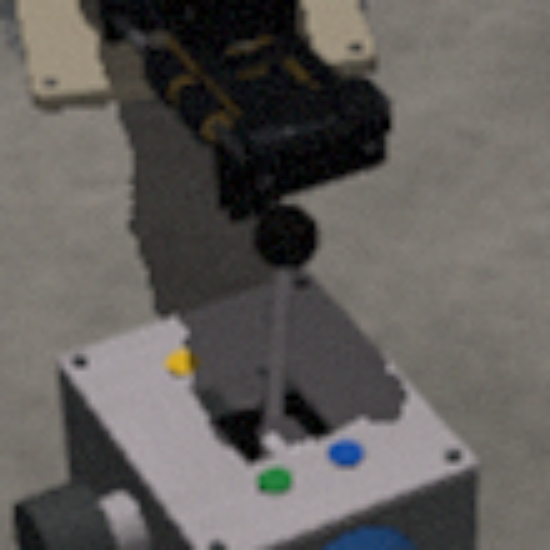

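The knob is at scene (307.2,197.4) and side (318.6,188.4), and the closed fingers are behind it.

```bash
cat >> h.py <<'E'
def lev(p):
    q=G@(p-PV); q=q/np.linalg.norm(q); return np.arcsin(q[0]), np.arctan2(q[1],q[2])
def kn(sc,sd,a,b):
    p,e=tri([ray(sc,*a),ray(sd,*b)]); print("knob gate mm",((G@(p-PV))*1000+[0,0,20]).round(1),"err",np.round(e[0]*1000,1),"R",np.linalg.norm(p-PV).round(4),"fore,cross",np.round(lev(p),3))
E
python3 - <<'E'
from h import *
sc=shot("scene");sd=shot("side"); kn(sc,sd,(307.2,197.4),(318.6,188.4))
E
```

```text
knob gate mm [-41.6  38.5 158. ] err 1.6 R 0.1491 fore,cross [-0.282  0.272]
```

>>> arm_command([
  [[0.006,0,0,0,0,0],[0.006,0,0,0,0,0],[0.006,0,0,0,0,0],[0.006,0,0,0,0,0],[0.006,0,0,0,0,0],[0.006,0,0,0,0,0],[0.005,0,0,0,0,0],[0.005,0,0,0,0,0],[0.004,0,0,0,0,0],[0,0,0,0,0,0],[0,0,0,0,0,0]],
])

```text
time: 3.27
ee_pos: [0.4874, -0.0091, 0.1424]
eef_rot: [-0.698, -0.11, 0.11, 0.698]
ft_force: [0.3, 0.5, 0.4]
width: 0.0006
```

```bash
cat >> h.py <<'E'
def look(i):
    st(); sd=shot("side"); sc=shot("scene")
    a=cv2.resize(sd["pixels"][140:240,280:360],None,fx=5,fy=5,interpolation=cv2.INTER_CUBIC)
    b=cv2.resize(sc["pixels"][160:260,270:350],None,fx=5,fy=5,interpolation=cv2.INTER_CUBIC)
    b=np.clip(b.astype(float)*1.8,0,255).astype(np.uint8); a=np.clip(a.astype(float)*1.5,0,255).astype(np.uint8)
    cv2.imwrite(f"pics/l{i}.png",np.hstack([a,b]))
def km(ax,ay,bx,by):
    sd=shot("side"); sc=shot("scene"); kn(sc,sd,(270+(bx-400)/5,160+by/5),(280+ax/5,140+ay/5))
E
python3 -c "from h import *; look(3)"
```

```text
t 3.27 gate [-42.4  39.8 142.4] F [0.5 0.4 0.4] w 0.0006 yaw 17.92 down [ 0.  0. -1.]
```

View pics/l3.png

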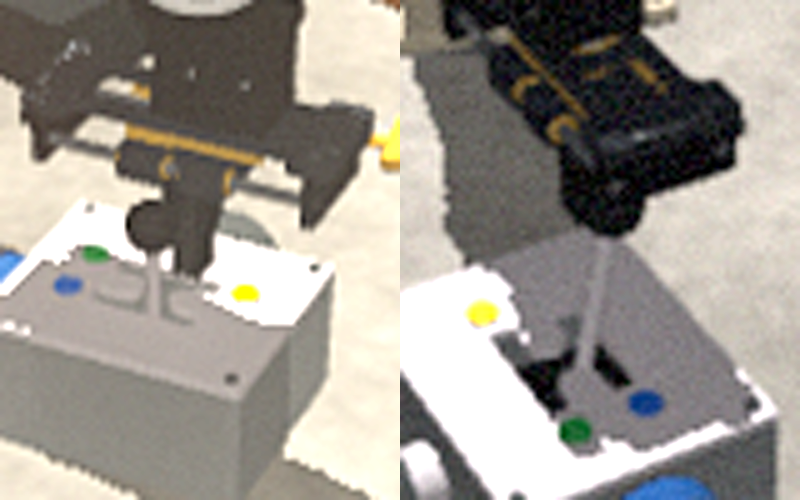

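The knob is at panel (152,225) in the side view and about (605,200) in the scene view.

```bash
python3 -c "from h import *; km(152,225,605,200)"
```

```text
knob gate mm [-17.1  38.7 164.4] err 0.6 R 0.1505 fore,cross [-0.114  0.262]
```

>>> arm_command([
  [[0.005,0,0,0,0,0],[0.005,0,0,0,0,0],[0.003,0,0,0,0,0],[0.002,0,0,0,0,0],[0,0,0,0,0,0],[0,0,0,0,0,0]],
])

```text
time: 3.97
ee_pos: [0.5016, -0.0045, 0.1424]
eef_rot: [-0.698, -0.11, 0.11, 0.699]
ft_force: [0.1, 0.2, 1.0]
width: 0.0005
```

```bash
python3 -c "from h import *; look(4)"
```

```text
t 3.97 gate [-27.5  39.8 142.4] F [0.1 0.1 1. ] w 0.0005 yaw 17.92 down [ 0.  0. -1.]
```

View pics/l4.png

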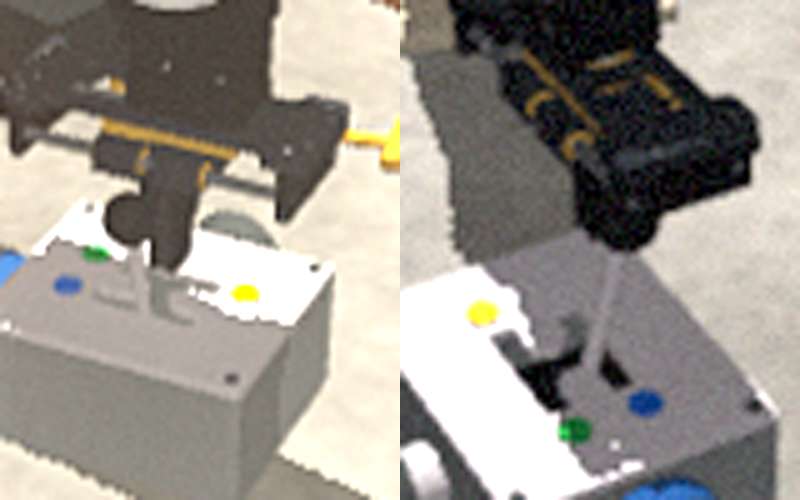

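The knob is at panel (130,218) in the side view and (627,216) in the scene view.

```bash
python3 -c "from h import *; km(130,218,627,216)"
```

```text
knob gate mm [ -1.7  40.8 165.1] err 1.5 R 0.1508 fore,cross [-0.011  0.274]
```

>>> arm_command([
  [[-0.008,0,0,0,0,0],[-0.01,0,0,0,0,0],[0,0,0.022,0,0,0],[0,0,0.022,0,0,0],[0,0,0,0,0,0],[0.014,0,0,0,0,0],[0.015,0,0,0,0,0],[0.015,0,0,0,0,0],[0,0,0,0,0,0],[0,0,0,0,0,0]],
])

```text
time: 5.0
ee_pos: [0.5122, 0.0449, 0.1423]
eef_rot: [0.698, 0.11, -0.11, -0.698]
ft_force: [-0.2, 0.8, -0.2]
width: 0.0005
```

```bash
python3 -c "from h import *; look(5)"
```

```text
t 5.0 gate [ -2.2  83.7 142.3] F [ 0.   0.8 -0.2] w 0.0005 yaw 17.91 down [-0.001 -0.    -1.   ]
```

View pics/l5.png

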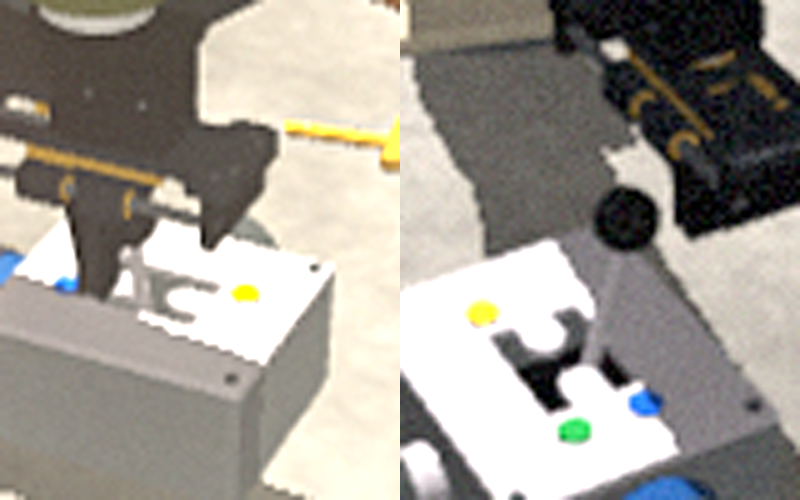

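The knob is unchanged at scene (627,217). Next is the cross push; I'll stop midway to check.

>>> arm_command([
  [[0,0,-0.006,0,0,0],[0,0,-0.006,0,0,0],[0,0,-0.006,0,0,0],[0,0,-0.006,0,0,0],[0,0,-0.006,0,0,0],[0,0,-0.006,0,0,0],[0,0,-0.006,0,0,0],[0,0,-0.005,0,0,0],[0,0,-0.005,0,0,0],[0,0,0,0,0,0],[0,0,0,0,0,0]],
])

```text
time: 6.02
ee_pos: [0.5285, -0.0049, 0.1423]
eef_rot: [0.699, 0.11, -0.11, -0.698]
ft_force: [-0.5, -0.5, 0.5]
width: 0.0003
```

```bash
python3 -c "from h import *; look(6)"
```

```text
t 6.02 gate [ -2.   31.2 142.3] F [-0.6 -0.4  0.5] w 0.0003 yaw 17.86 down [-0.    -0.001 -1.   ]
```

View pics/l6.png

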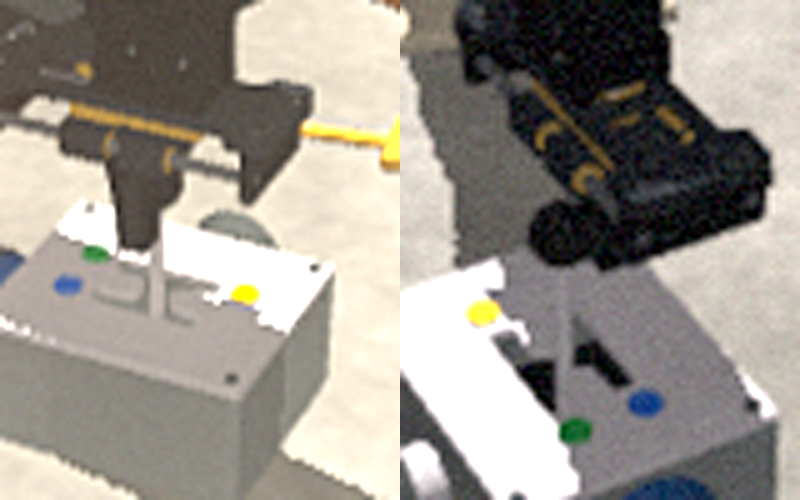

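The knob is at scene panel (562,233). I'll use the scene ray with the pivot sphere.

```bash
cat >> h.py <<'E'
def ks(n,u,v):
    c=shot(n); o,d=ray(c,u,v); m=o-PV; b=m@d; D=b*b-(m@m-.15**2)
    if D<0: print("ray misses sphere by mm",(np.sqrt(m@m-b*b)-.15)*1000); D=0
    for s in (-1,1):
        p=o+d*(-b+s*np.sqrt(D)); print(n,((G@(p-PV))*1000+[0,0,20]).round(1),np.round(lev(p),3))
def ksc(bx,by): ks("scene",270+(bx-400)/5,160+by/5)
def ksd(ax,ay): ks("side",280+ax/5,140+ay/5)
E
python3 -c "from h import *; ksc(627,217);ksc(562,233); ksd(130,218)"
```

```text
scene [ -0.5  41.6 164.1] [-0.003  0.281]
scene [-102.1   95.8   73.8] [-0.749  1.059]
scene [  1.4   4.1 169.9] [0.009 0.028]
scene [-128.9   68.3   54.8] [-1.034  1.099]
side [ -2.1  38.8 164.9] [-0.014  0.261]
side [  76.5 -125.4   50.5] [ 0.535 -1.332]
```

>>> arm_command([
  [[0,0,-0.006,0,0,0],[0,0,-0.006,0,0,0],[0,0,-0.006,0,0,0],[0,0,-0.006,0,0,0],[0,0,-0.006,0,0,0],[0,0,-0.006,0,0,0],[0,0,-0.004,0,0,0],[0,0,-0.002,0,0,0],[0,0,-0.002,0,0,0],[0,0,0,0,0,0],[0,0,0,0,0,0]],
])

```text
time: 7.18
ee_pos: [0.5422, -0.0463, 0.1426]
eef_rot: [0.699, 0.11, -0.11, -0.698]
ft_force: [1.0, 0.1, 0.6]
width: 0.0004
```

```bash
python3 -c "from h import *; look(7)"
```

```text
t 7.18 gate [ -1.7 -12.4 142.6] F [ 1.  -0.3  0.6] w 0.0004 yaw 17.9 down [ 0. -0. -1.]
```

View pics/l7.png

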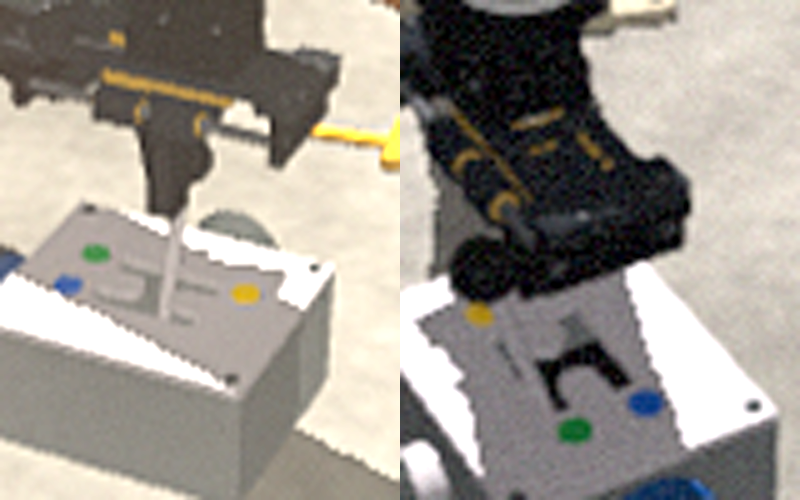

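The knob is at scene panel (484,267), with the stem running down into the channel on the -y side.

```bash
python3 -c "from h import *; ksc(484,267);ksc(482,266)"
```

```text
scene [  0.5 -38.5 165. ] [ 0.003 -0.26 ]
scene [-146.9   26.9   34.1] [-1.367  1.089]
scene [ -0.8 -38.9 164.9] [-0.006 -0.263]
scene [-147.    25.8   35.2] [-1.37   1.037]
```

>>> arm_command([
  [[0,0,-0.003,0,0,0],[0,0,0,0,0,0],[0,0,0.014,0,0,0],[-0.015,0,0,0,0,0],[-0.015,0,0,0,0,0],[-0.015,0,0,0,0,0],[0,0,0,0,0,0],[0,0,-0.014,0,0,0],[0,0,-0.014,0,0,0],[0,0,-0.012,0,0,0],[0,0,0,0,0,0],[0,0,0,0,0,0]],
])

```text
time: 8.38
ee_pos: [0.5085, -0.0878, 0.1424]
eef_rot: [-0.699, -0.11, 0.11, 0.699]
ft_force: [-1.2, -0.5, 0.1]
width: 0.0008
```

```bash
python3 -c "from h import *; look(8)"
```

```text
t 8.38 gate [-46.5 -41.5 142.4] F [-1.3 -0.1  0.1] w 0.0008 yaw 17.84 down [-0.  0. -1.]
```

View pics/l8.png

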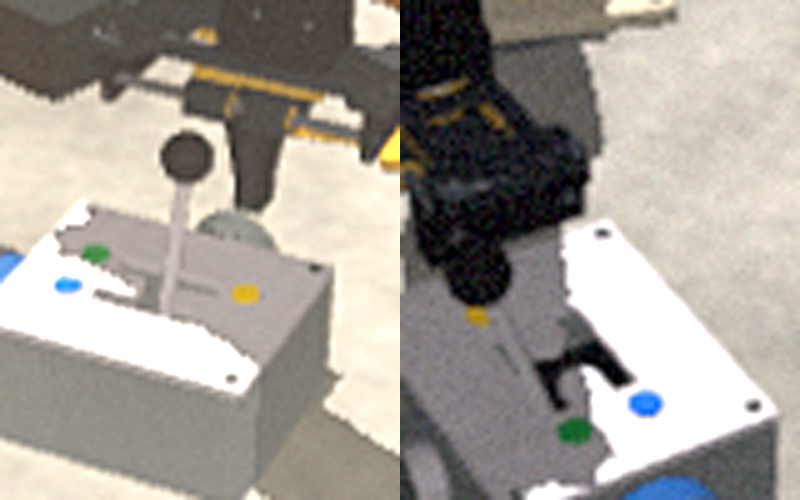

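The knob is clear now at side panel (186,157) and scene panel (479,270).

```bash
python3 -c "from h import *; km(186,157,479,270)"
```

```text
knob gate mm [ -1.3 -41.2 163.5] err 0.9 R 0.1493 fore,cross [-0.009 -0.28 ]
```

>>> arm_command([
  [[0.007,0,0,0,0,0],[0.007,0,0,0,0,0],[0.006,0,0,0,0,0],[0.006,0,0,0,0,0],[0.006,0,0,0,0,0],[0.006,0,0,0,0,0],[0.006,0,0,0,0,0],[0.006,0,0,0,0,0],[0.006,0,0,0,0,0],[0.006,0,0,0,0,0],[0.004,0,0,0,0,0],[0,0,0,0,0,0]],
])

```text
time: 9.58
ee_pos: [0.5718, -0.0668, 0.1423]
eef_rot: [-0.698, -0.11, 0.11, 0.699]
ft_force: [-0.3, -0.0, -1.0]
width: 0.0005
```

```bash
python3 -c "from h import *; look(9)"
```

```text
t 9.58 gate [ 20.1 -41.  142.3] F [-0.3  0.1 -1. ] w 0.0005 yaw 17.94 down [ 0.  0. -1.]
```

View pics/l9.png

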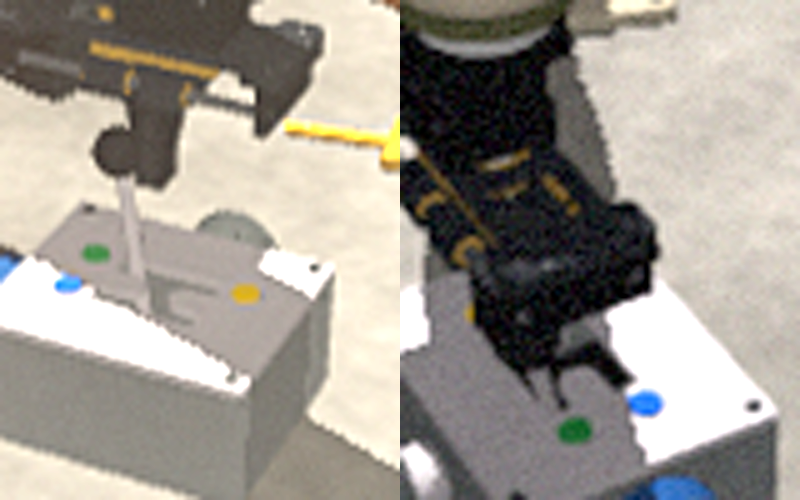

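>>> arm_command([
  [[0.003,0,0,0,0,0],[0.002,0,0,0,0,0],[0.002,0,0,0,0,0],[0,0,0,0,0,0],[0,0,0,0,0,0]],
])

```text
time: 10.1
ee_pos: [0.5778, -0.0651, 0.1426]
eef_rot: [0.698, 0.11, -0.11, -0.698]
ft_force: [-1.2, -0.6, -1.4]
width: 0.0003
```

```bash
python3 -c "from h import *; look(10)"
```

```text
t 10.1 gate [ 26.5 -41.2 142.6] F [-1.3 -0.2 -1.4] w 0.0003 yaw 17.91 down [ 0.  0. -1.]
```

View pics/l10.png

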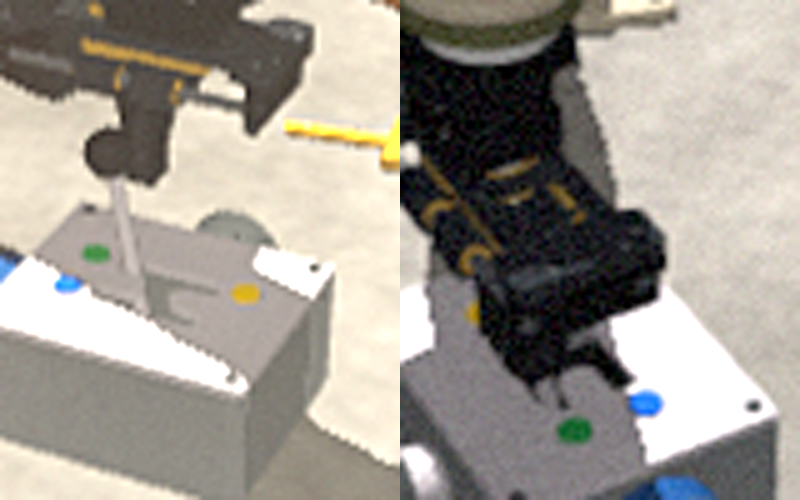

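The knob is at side panel (109,153).

```bash
python3 -c "from h import *; ksd(109,153)"
```

```text
side [ 47.4 -34.  158.2] [ 0.322 -0.241]
side [ 67.  -73.8 132.1] [ 0.463 -0.582]
```

>>> arm_command([
  [[0.001,0,0,0,0,0],[0.001,0,0,0,0,0],[0,0,0,0,0,0],[0,0,0,0,0,0]],
])

```text
time: 10.58
ee_pos: [0.5793, -0.0645, 0.1424]
eef_rot: [-0.698, -0.11, 0.11, 0.699]
ft_force: [-3.6, -0.9, -1.0]
width: 0.0003
```

```bash
python3 -c "from h import *; st()"
```

```text
t 10.58 gate [ 28.  -41.1 142.4] F [-3.7  0.3 -1. ] w 0.0003 yaw 17.91 down [-0.001 -0.    -1.   ]
```

>>> arm_command([
  [[0.001,0,0,0,0,0],[0,0,0,0,0,0],[0,0,0,0,0,0]],
])

```text
time: 10.83
ee_pos: [0.5801, -0.0643, 0.1422]
eef_rot: [-0.698, -0.11, 0.11, 0.699]
ft_force: [-5.6, -0.7, -1.7]
width: -0.0001
```

```bash
python3 -c "from h import *; st()"
```

```text
t 10.83 gate [ 28.8 -41.1 142.2] F [-5.5  1.  -1.7] w -0.0001 yaw 17.9 down [-0.001 -0.    -1.   ]
```

The force is rising about 2 N/mm at the expected end position, so the lever is against its stop. I'll back off and look.

>>> arm_command([
  [[-0.01,0,0,0,0,0],[-0.02,0,0,0,0,0],[-0.02,0,0,0,0,0],[0,-0.03,0,0,0,0],[0,-0.03,0,0,0,0],[0,-0.03,0,0,0,0],[-0.03,0,0,0,0,0],[-0.03,0,0,0,0,0],[-0.03,0,0,0,0,0],[0,0,0,0,0,0],[0,0,0,0,0,0]],
])

```text
time: 11.75
ee_pos: [0.447, -0.1079, 0.2336]
eef_rot: [0.699, 0.111, -0.108, -0.698]
ft_force: [0.8, 1.6, 0.6]
width: 0.0004
```

```bash
python3 -c "
from h import *
look(11)
w=shot('wrist','wrist11.png')"
```

```text
t 11.75 gate [-111.2  -41.7  233.6] F [1.3 1.2 0.6] w 0.0004 yaw 17.82 down [ 0.003 -0.    -1.   ]
```

View pics/l11.png

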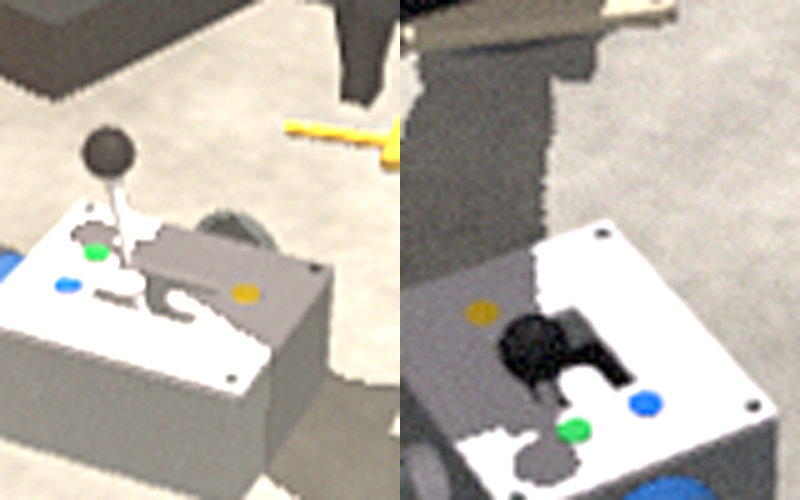

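View pics/wrist11.png

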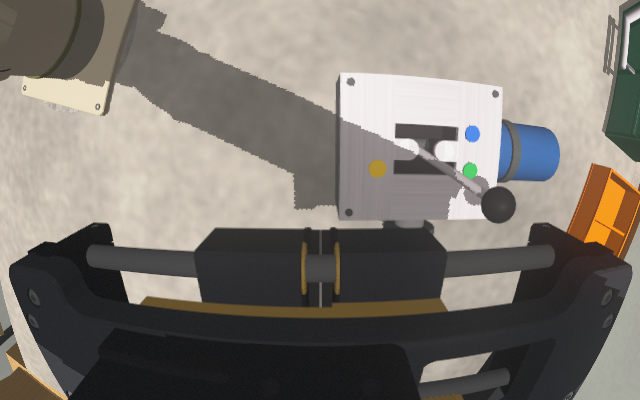

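The lever is free and leaning over the green slot, with the knob at side panel (108,152), scene panel (533,347) and wrist (498,205).

```bash
python3 -c "
from h import *
km(108,152,533,347)
sd=shot('side');sc=shot('scene');w=shot('wrist')
p,e=tri([ray(sd,280+108/5,140+152/5),ray(sc,270+133/5,160+347/5),ray(w,498,205)]);print((G@(p-PV)*1000).round(1),np.round(e,4),lev(p))
cv2.imwrite('pics/w12.png',cv2.resize(w['pixels'][60:240,330:530],None,fx=4,fy=3.3))
cv2.imwrite('pics/sc12.png',sc['pixels'])"
```

```text
knob gate mm [ 52.3 -39.9 153.8] err 1.3 R 0.1491 fore,cross [ 0.358 -0.289]
[ 52.3 -40.3 133.8] [0.0011 0.0015 0.0005] (np.float64(0.35813431995331807), np.float64(-0.2921585466327965))
```

View pics/w12.png

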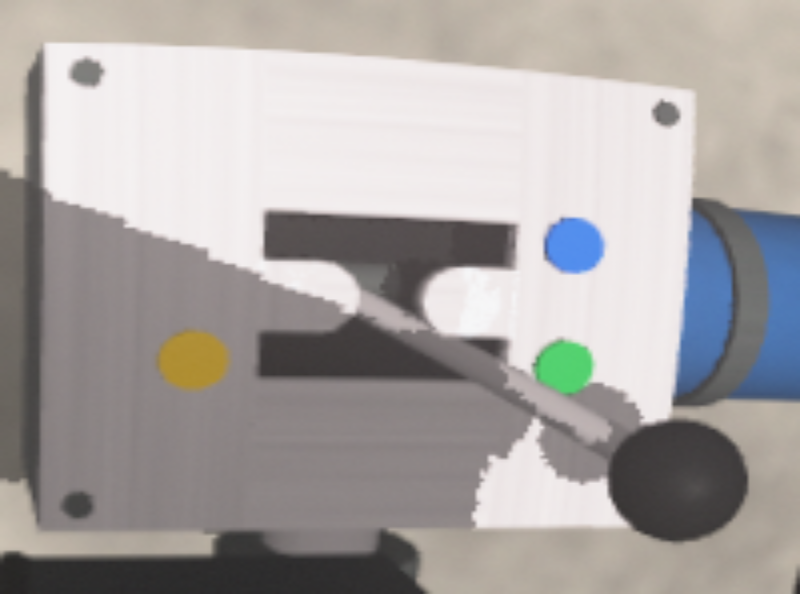

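View pics/sc12.png

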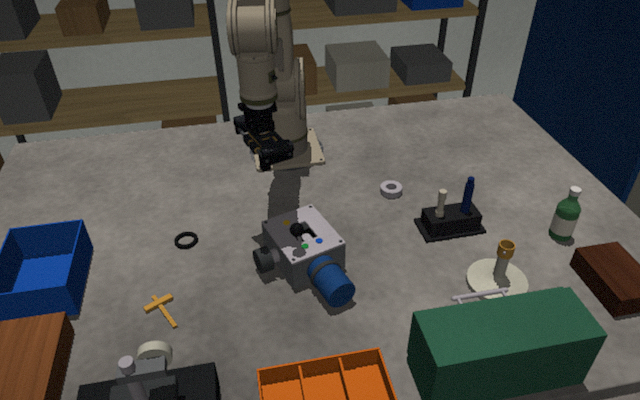

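The lever measures fore 0.358 and cross -0.29, at the end of the green slot. The bystanders are where they were and the gripper is clear, so I'll hand in.

```bash
python3 -c "
from h import *
print(r.close_job())"
```

```text
the job is handed in; nothing more can be done
None
```

The lever is fully home in the green slot, which is the (+x,-y) one, and the job is handed in. I pushed the knob with closed fingertips in three strokes: +x to neutral, across the channel to -y, then +x to the stop. I never gripped the lever, and it did not enter the yellow or blue slot.

- **Lever position:** the last three-view check, with the fingers clear, gave fore 0.358 and cross -0.29. The slot end is at 0.36 and -0.29, and the three views agreed within about 1.5 mm.
- **Force:** the highest wrist force I read was about 6 N, at the end stop.
- **Other objects:** by eye, the gauges, rings and stand are where they stood in the first scene picture. I did not measure them.
- **Time:** the job took about 12 s in all.
- **Disagreements:** the lever started at fore of about -0.28, not right at its slot end (-0.36). One side-view reading during the final push, with the fingers partly covering the knob, gave 0.32. The final check replaced it.

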